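# Wind the dough press open with its loose crank

## Robot

A 6-joint arm with a two-finger parallel gripper is mounted at the origin on the work surface. World frame = base frame: x ahead of the robot, y to its left, z up, the work surface at z = 0. Lengths are in m, angles in rad, forces in N, time in s.
With the tool pointing down it reaches from about 0.35 to 0.775 m from the base axis. Payload 5.5 kg.
Tool frame: the origin (TCP) lies at the very end of the fingers, on their centre line; the grasp point (between the pads) lies 19 mm behind it; z points along the fingers, y is the direction in which the jaws open and shut (so a half turn about z gives the same grasp; the last joint's range is limited). The gripper opens to 85 mm and grips with 20 to 120 N. Pads are 22 mm wide; open, the fingers measure 114 mm over their backs; the gripper's body (76 mm by 85 mm) begins 54 mm behind the grasp point. The pads swing forward as they close: fully open they stand 13 mm farther back than shut.
Start: joints at [-1.441, 0.313, 0.046, 1.304, 0, 1.431], TCP at [0.153, -0.554, 0.231] pointing down, gripper open.
Joint ranges: [-2.76, 2.76], [-0.86, 1.69], [-1.03, 1.26], [-2.2, 2.34], [-1.47, 1.5], [-3.14, 3.14]. Speed limits (rad/s): [2.57, 2.57, 3.14, 3.14, 3.14, 3.14].

## Interface

Orientations are given as a unit quaternion [w, x, y, z].
In Python, from workcell import get_state, read_camera, hand_in, find_in, silhouettes gives the robot as it stands. The module is installed in compiled form; this text tells all that it offers.
- The arm moves only by the tool send_rows, never from a script. Its argument "deltas" is a list that holds one entry, the list of rows, each a list of 6 numbers: the shift along the world's x, y, z in cm, then the turn, a rotation vector about the world's x, y, z in degrees. In form: [[[dx, dy, dz, wx, wy, wz], ...]]. A call has 1 to 12 rows; each row is the pose to reach, as a shift and turn from the pose commanded when the call began; what a row does not reach only later rows make up. A row lasts 1/10 s, in which the tool goes at most 50 mm and 8.59 degrees, less where a joint would pass 70% of its speed; a pose out of reach is approached as far as the arm can. A call with a gripper value outside its range is refused whole. "jaw" is the opening, from -1 (shut) to 1 (fully open), so that 0 is half open, set as the call begins (left out, the last holds). The fingers move at their own pace and stop on an object; "force" is the grip in N (left out, the last holds). Time passes only in rows, so rows that repeat a pose let the fingers close. It gives the time, the measured TCP pose, the force and the opening at its end, in the units of the state.
- get_state(): the state, without advancing time (a new reading comes with each control period).
- read_camera(name): name is "side" or "top" or "wrist"; returns a dict with "img" (420x560x3 uint8, red, green, blue), "z_map" (420x560 float32, m along the optical axis (not along the pixel's ray), 0 where there is no reading), "vfov" (degrees; the focal length in pixels is half the picture's height over the tangent of half this angle, whatever the lens; pixels are square), "cx", "cy" (the principal point, pixels), "R" (3x3) and "t" (3): a world point X has camera coordinates R X + t; the wrist camera has in their place "hand_eye" (4x4, takes a point from camera to tool coordinates, whose origin is the TCP and whose axes are the flange's). Camera axes: x right, y down, z forward; pixel columns grow to the right and rows downward; lengths in m; the calibration is good to about 2 mm. A picture is of the moment at which its call begins: read the wrist's pose just before it.
- hand_in(): hands the job in, once; it reports no verdict.
Trained networks look in a picture, given as the dict that the camera call returned (one of the last four; its "shot" number tells which), for a name from the list of things; names that differ only in an ending like _2 or _b are one class to them, and where a whole thing is asked for, a point or a joint stands for the part that bears it (a point fixed in the world has none). Each returns a list of dicts, best first, with "conf" (0 to 1); they miss things now and then, are a little off and sometimes report something else, mostly with a low value. They report only what shows in the picture. A call takes as long as a camera call. They do not tell look-alikes from the thing itself.
- find_in(picture, thing): "box" ([centre column, centre row, width, height] in pixels, round what is visible of it).
- silhouettes(picture, thing): "mask" (420x560 bool, what is visible of it) and "box" ([centre column, centre row, width, height] in pixels, round what is visible of it).
The state is a dict: "clock": time; "joint_pos": joint angles; "qvel": joint speeds; "tau": joint torques, N m; "tcp_pos": TCP position; "orientation": TCP orientation; "wrist_force": force on the tool from outside, world axes, zero at the start; "ft_torque": the same for the moment, N m; "finger_gap": finger opening in m.
Only numpy, scipy, OpenCV 4.12 (cv2) and the standard library are available. Lean on these libraries where they do the work, as an engineer would, in place of code of your own. Each camera call takes 0.05 s, during which the arm holds its last target.

## Task

Take the loose crank off its parking post, lower it into the collar on top of the dough press and feel gently for the hidden square drive, turning the crank until it drops fully home; do not lean hard on the sprung spindle at any time. Then wind the crank anticlockwise (seen from above) until the press plate is all the way up, and let go, leaving the crank seated on the press. Leave the bowl, the cutter ring and the oil bottle where they are.

Things in the scene. Friction and masses are not known exactly. Their poses are not given: they have to be found in the camera images.
- crank: Loose steel crank, about 0.3 kg. Origin: centre of its socket mouth (underside); z up the stem, x along the arm. Below: square socket 28 mm deep, 21.5 mm across flats (a flat faces +x), outside 29.5 mm wide, 39 mm over corners. Solid stem, 37 mm diameter, to z 58; arm 24 mm wide, z 58 to 68, x -17.5 to 107.5 mm. Centre of mass about 7 mm out along x. Stands upright on its stand at the start.
- crank_block (a point): Middle of the square grip block over the crank's stem: 26 x 26 mm, faces square to the crank's x and y, 40 mm high, centre 88 mm above the crank's origin on the stem's axis.
- crank_knob (a point): Middle of the crank's upright round black knob, 24 mm diameter, 48 mm high, turning freely on its pin; 90 mm out along x and 94 mm above the crank's origin.
- stand: Fixed parking stand: dark steel slab 80 x 80 x 12 mm with an upright post of 17 mm diameter, 24 mm high. Origin: centre of the slab's underside. The crank rests on the slab with its socket loosely over the post and lifts straight off.
- press: Fixed bench dough press: white base 200 (x) x 190 (y) x 20 mm, two columns at y +-75 mm, white crosshead 85 x 190 mm with its top at z 125 mm, and on it a round dark collar, 64 mm outside and 44 mm inside diameter, rim at z 171 mm. Origin: centre of the base's underside, on the vertical axis of the spindle.
- nose (a point): Top of the spindle in the collar, 6 mm below the rim, on its axis, while not pressed (this point is fixed to the press). A round tapered nose, 19.6 mm diameter, 8 mm high, stands over the square drive below it: 20 mm across flats, 24 mm long. The square's angle is not measured and always differs. Square not met: the crank's mouth rests 8 mm below this point; fully home: 28 mm below it (socket roof on nose).
- spring_travel (a joint): How far the spindle is pushed down (m), 0 at rest. A preloaded spring bears it: it moves at about 5 N, then 1.5 N per mm (15 N at 7 mm). More than 11 mm (about 21 N) is leaning too hard. It carries the crank's own weight, sinking under 1 mm.
- plate (a joint): Height of the round aluminium press plate above its lowest position (m). It rises 6 mm per radian as the spindle turns anticlockwise seen from above, to a hard stop at 0.030; starts at 0.001 to 0.008. The spindle is stiff, about 0.35 N m (4 N at the knob), and stays where it is left.
- bowl: Bystander: steel bowl 130 mm across, 55 mm high. Origin under its centre.
- cutter: Bystander: steel cutter ring 68 mm across, 45 mm high. Origin under its centre.
- oil: Bystander: oil bottle 64 mm across, 200 mm high. Origin under its centre.
There are look-alikes about, which are no part of the job. What is shaped like the crank but blue or red is not meant.

How it is judged:
By the outcome, as a careful person would: the job done as asked, in the order asked, and still so for the second after the job is handed in, with the robot touching nothing.
It also fails if it takes over 72 s, if anything falls off the work surface, if the arm or the gripper's body presses on something with over 40 N, if the wrist force passes 120 N, or if a joint passes its speed limit or range.

## Working session

There is one attempt and no reset: what is moved stays moved. The work goes in short steps, Python scripts to look and compute and a tool call to move; the robot and the scene stay as the last step left them, time stands still between calls to the robot, and variables do not carry over. Pictures are saved under pics/ and viewed, and the job is handed in when it is done.

Besides the shell and the picture viewer there is one more tool, called after ">>>" as name(argument=value, ...) on one line, values as JSON. send_rows: Moves the arm, as the interface text tells. Its arguments: {"type":"object","properties":{"deltas":{"type":"array","items":{"type":"array","items":{"type":"array","items":{"type":"number"}}}},"jaw":{"type":"number"},"force":{"type":"number"}},"required":["deltas"]}

```bash
mkdir -p pics
cat > h.py <<'E'
import numpy as np, cv2
from workcell import *
def K(p):
    h=p["img"].shape[0]; return h/2/np.tan(np.radians(p["vfov"])/2)
def qR(q):
    w,x,y,z=q
    return np.array([[1-2*(y*y+z*z),2*(x*y-z*w),2*(x*z+y*w)],[2*(x*y+z*w),1-2*(x*x+z*z),2*(y*z-x*w)],[2*(x*z-y*w),2*(y*z+x*w),1-2*(x*x+y*y)]])
def cloud(p,s=None):
    f=K(p);z=p["z_map"];v,u=np.indices(z.shape)
    c=np.stack([(u-p["cx"])/f*z,(v-p["cy"])/f*z,z],-1)
    if "R" in p: w=(c-np.array(p["t"]))@np.array(p["R"])
    else:
        T=np.array(p["hand_eye"]); w=c@T[:3,:3].T+T[:3,3]
        w=w@qR(s["orientation"]).T+np.array(s["tcp_pos"])
    w[z==0]=np.nan
    return w
def save(n,img): cv2.imwrite("pics/"+n,img[:,:,::-1])
E
python3 - <<'E'
from h import *
s=get_state();print(s)
for n in("side","top","wrist"):
    p=read_camera(n);save(n+"0.png",p["img"]);np.savez(n+"0.npz",**{k:v for k,v in p.items()})
    print(n,p["vfov"],p["cx"],p["cy"],p.get("R"),p.get("t"),p.get("hand_eye"))
    for t in ("crank","stand","press","bowl","cutter","oil"):
        print(t,[(np.round(d["box"]),round(d["conf"],2)) for d in find_in(p,t)])
E
```

```text
{'clock': 0.0, 'joint_pos': array([-1.44061154e+00,  3.13984911e-01,  4.49510710e-02,  1.30356155e+00,
       -1.73422633e-05,  1.43117534e+00]), 'qvel': array([ 0.00069777, -0.00040541, -0.00165804,  0.00072089,  0.0003367 ,
        0.00136813]), 'tau': array([-6.22047501e-04, -4.80627930e+01,  2.98532814e+01,  1.91851758e-02,
       -1.88406370e-04,  1.07788236e-05]), 'tcp_pos': array([ 0.15317028, -0.55369594,  0.23040625]), 'orientation': array([-8.99563370e-04,  9.90913995e-01,  1.34494033e-01, -4.42696293e-06]), 'wrist_force': array([-1.03838203, -0.12032094,  0.34363453]), 'ft_torque': array([-0.01642621, -0.01786053,  0.02598631]), 'finger_gap': 0.08537300965718543}
side 46.63612243242608 284.1655989252622 207.76897867229704 [[-0.85629948 -0.51640928  0.00852409]
 [-0.30644679  0.49472036 -0.81322944]
 [ 0.41574219 -0.69898013 -0.58188075]] [0.44598472 0.32160049 0.81459774] None
crank [(array([246., 188.,  46.,  40.]), 0.94), (array([293., 206.,  52.,  41.]), 0.65), (array([336., 172.,  45.,  41.]), 0.58)]
stand [(array([309., 227.,  39.,  27.]), 0.96)]
press [(array([240., 
[... 569 characters left out ...]
ray([331., 215.,  44.,  45.]), 0.71), (array([342., 232.,  39.,  35.]), 0.63)]
press [(array([203., 248.,  95.,  87.]), 0.57), (array([329., 218.,  48.,  44.]), 0.55)]
bowl [(array([271., 278.,  55.,  54.]), 0.81)]
cutter [(array([266., 202.,  24.,  32.]), 0.76)]
oil [(array([248., 148.,  30.,  40.]), 0.8)]
wrist 64.43993220832785 281.2039783302157 201.64030332476472 None None [[ 9.26121400e-04 -9.55077061e-01 -2.96356122e-01  7.61573093e-02]
 [ 9.99999564e-01  8.48432724e-04  3.90754080e-04  1.18235903e-03]
 [-1.21762026e-04 -2.96356354e-01  9.55077430e-01 -1.44053483e-01]
 [ 0.00000000e+00  0.00000000e+00  0.00000000e+00  1.00000000e+00]]
crank []
stand []
press []
bowl []
cutter []
oil []
```

View pics/side0.png

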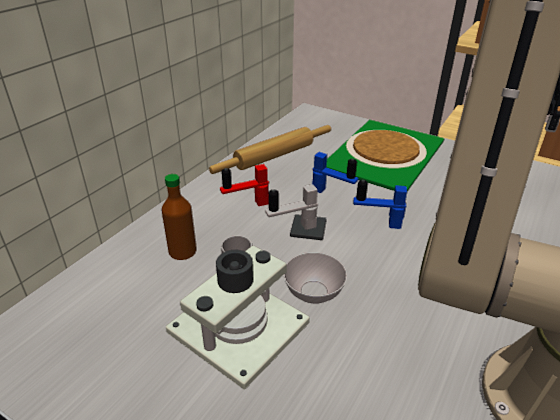

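View pics/top0.png

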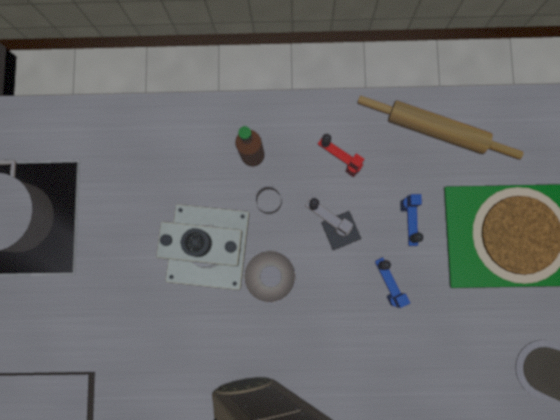

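The candidates in the top view are:
- Grey lever with black knob: block (344,227), knob (314,204).
- Red lever: (340,155).
- Blue lever: (412,220).
- Blue lever: (394,283).

The grey one is bare steel and stands on the dark slab, so it fits the description. I'll confirm it in a crop and measure.

Run:
```python
from h import *
P={n:dict(np.load(n+"0.npz",allow_pickle=True)) for n in("side","top")}
a=P["side"]["img"][130:260,190:350];b=P["top"]["img"][130:270,280:440]
A=cv2.resize(a,None,fx=3,fy=3,interpolation=cv2.INTER_CUBIC)[:390,:400];B=cv2.resize(b,None,fx=2.4,fy=2.4,interpolation=cv2.INTER_CUBIC)
H=max(A.shape[0],B.shape[0]);pad=lambda m:np.pad(m,((0,H-m.shape[0]),(0,0),(0,0)))
save("crop0.png",np.hstack([pad(A),pad(B)]))
W=cloud(P["top"]); S=cloud(P["side"])
def rep(C,c,name,win,zlo,zhi):
    u0,u1,v0,v1=win;w=C[v0:v1,u0:u1].reshape(-1,3);m=(w[:,2]>zlo)&(w[:,2]<zhi);w=w[m]
    print(c,name,len(w),np.round(np.median(w,0),4),np.round(w.min(0),4),np.round(w.max(0),4)) if len(w) else print(c,name,0)
# top window on crank
for z in ((0.004,.02),(.06,.085),(.095,.15)): rep(W,"top","crank",(300,365,190,255),*z)
rep(W,"top","press collar",(165,230,215,275),.16,.18)
rep(W,"top","crosshead",(150,250,205,280),.115,.135)
rep(S,"side","collar",(200,270,240,300),.16,.18)
w=S[160:245,250:335].reshape(-1,3)
for z in ((0.004,.02),(.06,.085),(.095,.15)): rep(S,"side","crank",(262,330,180,240),*z)
```

```text
top crank 721 [ 0.5599 -0.191   0.0107] [ 0.5119 -0.2503  0.004 ] [ 0.676  -0.089   0.0197]
top crank 352 [ 0.5958 -0.1571  0.0789] [ 0.5516 -0.2114  0.063 ] [ 0.641  -0.1027  0.0849]
top crank 240 [ 0.5783 -0.1819  0.1202] [ 0.5525 -0.2073  0.0956] [ 0.6351 -0.1089  0.1369]
top press collar 423 [0.5343 0.1464 0.1699] [0.5033 0.116  0.1602] [0.5653 0.1774 0.177 ]
top crosshead 2392 [0.5317 0.136  0.1247] [0.4813 0.0498 0.1153] [0.586  0.2442 0.135 ]
side collar 758 [0.5319 0.1504 0.1702] [0.5014 0.115  0.1601] [0.5652 0.1794 0.1745]
side crank 725 [ 0.5698 -0.184   0.0126] [ 0.5117 -0.3808  0.004 ] [ 0.7416 -0.1021  0.02  ]
side crank 471 [ 0.5929 -0.1647  0.0788] [ 0.5504 -0.2388  0.06  ] [ 0.7191 -0.1019  0.0849]
side crank 373 [ 0.5814 -0.1786  0.1159] [ 0.5518 -0.2097  0.0953] [ 0.6325 -0.1076  0.1369]
```

View pics/crop0.png

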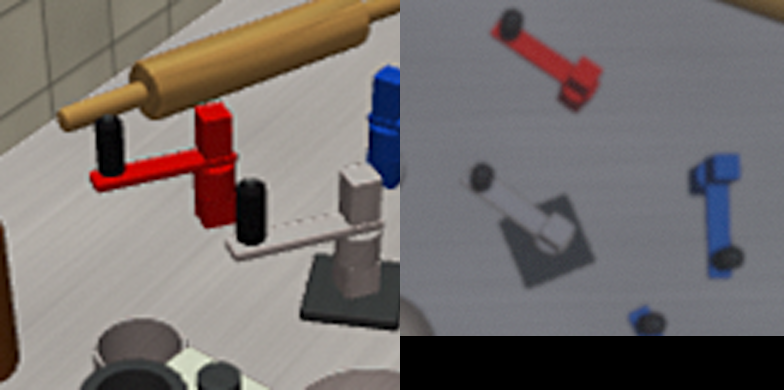

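Run:
```python
from h import *
P={n:dict(np.load(n+"0.npz",allow_pickle=True)) for n in("side","top")}
for n,win in (("top",(300,365,190,255)),("side",(262,330,180,240))):
    C=cloud(P[n]);u0,u1,v0,v1=win;w=C[v0:v1,u0:u1].reshape(-1,3)
    b=w[(w[:,2]>.112)&(w[:,2]<.126)&(w[:,1]<-.165)]
    r=cv2.minAreaRect(b[:,:2].astype(np.float32));print(n,"block",len(b),b.mean(0).round(4),r)
    k=w[(w[:,2]>.122)&(w[:,2]<.14)&(w[:,1]>-.15)];print("knob",len(k),k.mean(0).round(4),k[:,:2].min(0),k[:,:2].max(0))
    a=w[(w[:,2]>.07)&(w[:,2]<.083)&(w[:,1]>-.23)&(w[:,1]<-.1)]
    r=cv2.minAreaRect(a[:,:2].astype(np.float32));print("arm",len(a),a.mean(0).round(4),r)
    d=cv2.fitLine(a[:,:2].astype(np.float32),cv2.DIST_HUBER,0,.001,.001).ravel();print(d,np.degrees(np.arctan2(d[1],d[0])))
for n,win in (("top",(165,230,215,275)),("side",(200,270,240,300))):
    C=cloud(P[n]);u0,u1,v0,v1=win;w=C[v0:v1,u0:u1].reshape(-1,3)
    w=w[(w[:,2]>.166)&(w[:,2]<.176)]
    print(n,cv2.minEnclosingCircle(w[:,:2].astype(np.float32)))
```

```text
top block 127 [ 0.5693 -0.1919  0.1192] ((0.5697451829910278, -0.19209343194961548), (0.025538140907883644, 0.025931697338819504), 55.526004791259766)
knob 84 [ 0.6231 -0.1205  0.1293] [ 0.61216463 -0.13181865] [ 0.63513972 -0.11072732]
arm 321 [ 0.5969 -0.1538  0.0786] ((0.5958749651908875, -0.15624487400054932), (0.12482608109712601, 0.026414595544338226), 50.750328063964844)
[ 0.58325285  0.81229067  0.5923109  -0.159877  ] 54.320343
side block 109 [ 0.5673 -0.1898  0.1191] ((0.5684686899185181, -0.19185549020767212), (0.026148391887545586, 0.0281662680208683), 53.28837585449219)
knob 75 [ 0.6206 -0.1179  0.1295] [ 0.60983171 -0.13214635] [ 0.63250151 -0.1076266 ]
arm 370 [ 0.5982 -0.1537  0.0784] ((0.6427536606788635, -0.16128066182136536), (0.11067093908786774, 0.168586865067482), 80.58541870117188)
[ 0.61855876  0.7857385   0.5976683  -0.14445427] 51.789036
top ((0.533656895160675, 0.14724810421466827), 0.03186768665909767)
side ((0.5339389443397522, 0.1470632404088974), 0.033445801585912704)
```

>>> send_rows(deltas=[[[4.5, 4, 0.5, 0, 0, 5], [9, 8, 1, 0, 0, 10], [13.5, 12, 1.5, 0, 0, 15], [18, 16, 2, 0, 0, 20], [22.5, 20, 2.5, 0, 0, 25], [27, 24, 2.5, 0, 0, 29], [31.5, 28, 2.5, 0, 0, 33], [36, 32, 2.5, 0, 0, 36], [40, 35, 2.5, 0, 0, 38], [41.6, 36.2, 2.5, 0, 0, 38], [41.6, 36.2, 2.5, 0, 0, 38], [41.6, 36.2, 2.5, 0, 0, 38]]])

```text
clock: 2.25
tcp_pos: [0.5729, -0.1882, 0.2556]
orientation: [-0.0, 0.892, 0.453, 0.001]
wrist_force: [0.7, 0.1, 0.4]
finger_gap: 0.0857
```

Run:
```python
from h import *
s=get_state();p=read_camera("wrist");save("w1.png",p["img"]);print(s["clock"],s["tcp_pos"],s["orientation"],s["joint_pos"],s["wrist_force"])
np.savez("w1.npz",**p)
R=qR(s["orientation"]);print("yawx",np.degrees(np.arctan2(R[1,0],R[0,0])))
C=cloud(p,s);w=C.reshape(-1,3);w=w[np.hypot(w[:,0]-.569,w[:,1]+.1915)<.13]
b=w[(w[:,2]>.112)&(w[:,2]<.126)&(np.hypot(w[:,0]-.569,w[:,1]+.1915)<.03)]
print("block",len(b),b.mean(0),cv2.minAreaRect(b[:,:2].astype(np.float32)))
k=w[(w[:,2]>.122)&(w[:,2]<.14)&(np.hypot(w[:,0]-.622,w[:,1]+.12)<.03)]
print("knob",len(k),cv2.minEnclosingCircle(k[:,:2].astype(np.float32)) if len(k) else 0)
```

```text
2.25 [ 0.57285207 -0.18816102  0.25563642] [-2.03123525e-04  8.91660593e-01  4.52703771e-01  8.00688201e-04] [-4.51195892e-01  3.63978419e-01  1.77231098e-01  1.38340358e+00
  1.52081098e-03  1.75080631e+00] [0.66320594 0.12994017 0.35426237]
yawx 53.83461239071095
block 896 [ 0.57276103 -0.19234736  0.1209066 ] ((0.5723288059234619, -0.19311152398586273), (0.025658385828137398, 0.02567812241613865), 53.4347038269043)
knob 769 ((0.625840961933136, -0.12156788259744644), 0.011961612850427628)
```

View pics/w1.png

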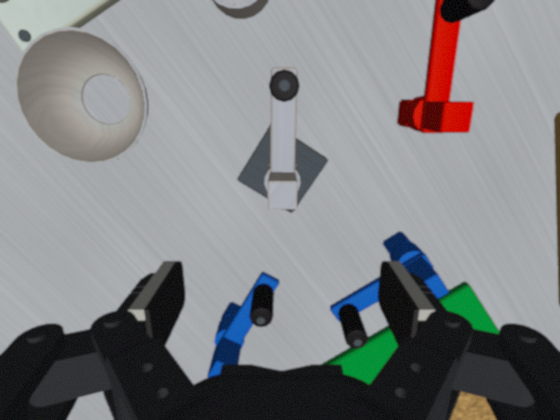

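The wrist view shows the bare-steel crank, with its block at (283,192) and knob at (284,85) on the dark slab. The blue and red look-alikes are off to the sides.

Run:
```python
from h import *
s=get_state();p=read_camera("wrist");print(s["clock"],s["tcp_pos"],s["qvel"].round(3))
C=cloud(p,s);w=C.reshape(-1,3)
b=w[(w[:,2]>.112)&(w[:,2]<.126)&(np.hypot(w[:,0]-.569,w[:,1]+.1915)<.03)]
print("block",len(b),b.mean(0),cv2.minAreaRect(b[:,:2].astype(np.float32)))
print(get_state()["tcp_pos"])
```

```text
2.3 [ 0.57119656 -0.18970681  0.25563558] [-0.06  -0.028 -0.037  0.008 -0.016 -0.022]
block 892 [ 0.57280631 -0.19258485  0.12091806] ((0.5721062421798706, -0.19370584189891815), (0.026482995599508286, 0.025318987667560577), 52.71733856201172)
[ 0.56986296 -0.19107844  0.25575875]
```

>>> send_rows(deltas=[[[0, 0, 0, 0, 0, 0], [-0.5, 4.5, 0.3, 0, 0, 0], [-1, 9, 0.6, 0, 0, 0], [-1.5, 13.5, 0.9, 0, 0, 0], [-2, 18, 1.2, 0, 0, 0], [-2.5, 22.5, 1.5, 0, 0, 0], [-3, 27, 1.8, 0, 0, 0], [-3.5, 31, 2, 0, 0, 0], [-3.5, 33.5, 2, 0, 0, 0], [-3.5, 33.9, 2, 0, 0, 0], [-3.5, 33.9, 2, 0, 0, 0], [-3.5, 33.9, 2, 0, 0, 0]]])

```text
clock: 3.55
tcp_pos: [0.5343, 0.145, 0.2764]
orientation: [0.0, 0.894, 0.449, -0.0]
wrist_force: [-0.5, -0.2, -0.3]
finger_gap: 0.0855
```

Run:
```python
from h import *
s=get_state();print(s["clock"],s["tcp_pos"],s["qvel"].round(3),s["joint_pos"].round(3))
p=read_camera("wrist");save("w2.png",p["img"]);np.savez("w2.npz",**p)
C=cloud(p,s);w=C.reshape(-1,3);w=w[np.hypot(w[:,0]-.534,w[:,1]-.147)<.045]
r=w[(w[:,2]>.1675)&(w[:,2]<.176)];print(len(r),r[:,2].mean(),cv2.minEnclosingCircle(r[:,:2].astype(np.float32)))
n=w[(w[:,2]>.16)&(w[:,2]<.1675)&(np.hypot(w[:,0]-.534,w[:,1]-.147)<.015)];print("nose",len(n),n.mean(0),cv2.minEnclosingCircle(n[:,:2].astype(np.float32)) if len(n) else 0)
f=K(p)
c=p["img"]
# crop around the collar
T=np.array(p["hand_eye"]);X=np.array([.534,.147,.165]);q=T[:3,:3].T@(qR(s["orientation"]).T@(X-s["tcp_pos"])-T[:3,3])
u,v=int(p["cx"]+f*q[0]/q[2]),int(p["cy"]+f*q[1]/q[2]);print(u,v)
cr=c[max(v-60,0):v+60,max(u-60,0):u+60];cr=np.clip(cr.astype(float)*2,0,255).astype(np.uint8)
save("w2c.png",cv2.resize(cr,None,fx=4.5,fy=4.5,interpolation=cv2.INTER_CUBIC))
s=get_state();print(s["tcp_pos"])
```

```text
3.55 [0.53428579 0.14495062 0.27636927] [-0.006  0.003  0.003 -0.001  0.001  0.004] [ 1.200e-01  2.630e-01  8.800e-02  1.395e+00 -1.000e-03  2.331e+00]
2763 0.17204167569230674 ((0.5363212823867798, 0.14674422144889832), 0.0318780392408371)
nose 437 [0.53691271 0.14768043 0.16521984] ((0.5358286499977112, 0.14782142639160156), 0.010738097131252289)
277 195
[0.53438496 0.14493324 0.27637892]
```

View pics/w2c.png

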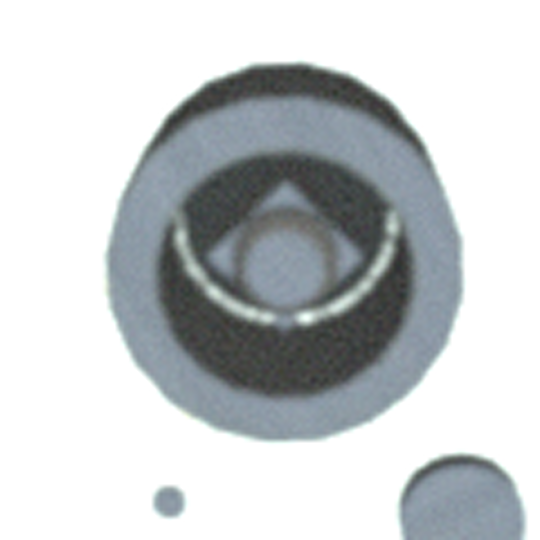

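The wrist view shows the collar centre near (277,195). Inside it, the square drive appears as a diamond at 45° to the tool, so its flats are at about 8° mod 90° in world. Next I go back and grasp the crank.

>>> send_rows(deltas=[[[0.4, -4.5, 0, 0, 0, 0], [0.9, -9, 0, 0, 0, 0], [1.4, -13.5, 0, 0, 0, 0], [1.9, -18, 0, 0, 0, 0], [2.4, -22.5, 0, 0, 0, 0], [2.9, -27, -1, 0, 0, 0], [3.4, -31, -2, 0, 0, 0], [3.65, -33.5, -4, 0, 0, 0], [3.65, -33.95, -6, 0, 0, 0], [3.65, -33.95, -8, 0, 0, 0], [3.65, -33.95, -10, 0, 0, 0], [3.65, -33.95, -10, 0, 0, 0]]], jaw=1, force=60)

```text
clock: 4.8
tcp_pos: [0.5682, -0.1936, 0.1732]
orientation: [-0.002, 0.894, 0.449, -0.002]
wrist_force: [-0.2, 0.2, -0.1]
finger_gap: 0.0854
```

Run:
```python
from h import *
s=get_state();p=read_camera("wrist");save("w3.png",p["img"]);print(s["clock"],s["tcp_pos"],s["qvel"].round(3))
R=qR(s["orientation"]);print(np.degrees(np.arctan2(R[1,0],R[0,0])))
C=cloud(p,s);w=C.reshape(-1,3)
b=w[(w[:,2]>.117)&(w[:,2]<.126)&(np.hypot(w[:,0]-.570,w[:,1]+.192)<.03)]
print("block",len(b),b.mean(0),cv2.minAreaRect(b[:,:2].astype(np.float32)))
```

```text
4.8 [ 0.56815028 -0.19363626  0.17319738] [ 0.011 -0.026  0.062  0.048  0.002  0.002]
53.29625935220855
block 1628 [ 0.5723965  -0.19265079  0.12115984] ((0.5719937682151794, -0.19338341057300568), (0.02615278959274292, 0.025691814720630646), 52.624298095703125)
```

View pics/w3.png

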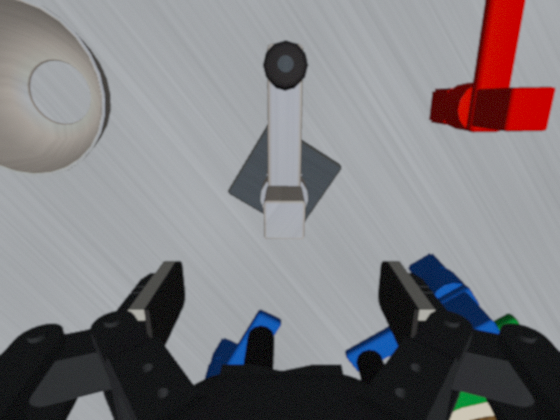

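>>> send_rows(deltas=[[[0.1, 0, -2, 0, 0, 0], [0.1, 0, -4, 0, 0, 0], [0.1, 0, -6, 0, 0, 0], [0.1, 0, -8, 0, 0, 0], [0.1, 0, -9.1, 0, 0, 0], [0.1, 0, -9.1, 0, 0, 0], [0.1, 0, -9.1, 0, 0, 0], [0.1, 0, -9.1, 0, 0, 0]]])

```text
clock: 5.65
tcp_pos: [0.5727, -0.1933, 0.0868]
orientation: [0.001, 0.893, 0.45, 0.001]
wrist_force: [-0.3, -0.4, 0.7]
finger_gap: 0.0856
```

>>> send_rows(deltas=[[[0, 0, 0, 0, 0, 0], [0, 0, 0, 0, 0, 0], [0, 0, 0, 0, 0, 0], [0, 0, 0, 0, 0, 0], [0, 0, 0, 0, 0, 0], [0, 0, 0, 0, 0, 0], [0, 0, 0, 0, 0, 0], [0, 0, 0, 0, 0, 0], [0, 0, 0, 0, 0, 0], [0, 0, 0, 0, 0, 0]]], jaw=-1, force=60)

```text
clock: 6.65
tcp_pos: [0.5717, -0.1927, 0.0856]
orientation: [0.0, 0.893, 0.45, 0.0]
wrist_force: [-1.6, 1.1, 4.9]
finger_gap: 0.0251
```

Run:
```python
from h import *
s=get_state();p=read_camera("wrist");save("w4.png",p["img"]);print(s["clock"],s["tcp_pos"],s["finger_gap"],s["wrist_force"])
```

```text
6.65 [ 0.57172836 -0.19270431  0.08556545] 0.0250625514804954 [-1.57039026  1.13736767  4.89535052]
```

View pics/w4.png

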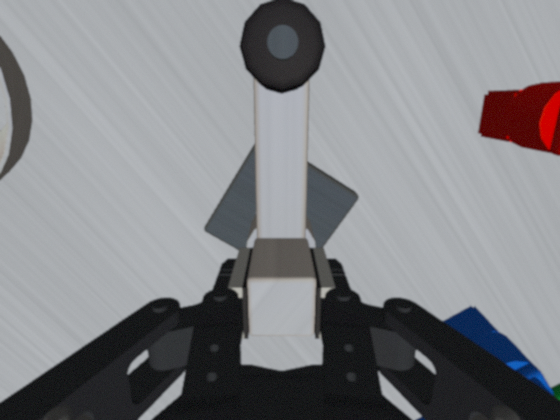

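The block at (283,290) is held square between the pads (gap 25 mm). Lifting straight up.

>>> send_rows(deltas=[[[0, 0, 0.5, 0, 0, 0], [0, 0, 1.5, 0, 0, 0], [0, 0, 3, 0, 0, 0], [0, 0, 5, 0, 0, 0], [0, 0, 8, 0, 0, 0], [0, 0, 11, 0, 0, 0], [0, 0, 14, 0, 0, 0], [0, 0, 17, 0, 0, 0], [0, 0, 19.5, 0, 0, 0], [0, 0, 19.5, 0, 0, 0], [0, 0, 19.5, 0, 0, 0]]])

```text
clock: 7.8
tcp_pos: [0.5719, -0.1929, 0.28]
orientation: [0.0, 0.893, 0.45, 0.0]
wrist_force: [0.5, 0.2, -3.9]
finger_gap: 0.0251
```

Run:
```python
from h import *
s=get_state();p=read_camera("wrist");q=read_camera("side");save("w5.png",np.hstack([p["img"],q["img"]])[::,:][:, :]) if 0 else (save("w5.png",p["img"]),save("s5.png",q["img"]))
print(s["clock"],s["tcp_pos"],s["finger_gap"],s["wrist_force"],s["ft_torque"])
R=qR(s["orientation"]);print(np.degrees(np.arctan2(R[1,0],R[0,0])),R[:,2])
C=cloud(p,s).reshape(-1,3);L=(C-s["tcp_pos"])@R  # tool frame
b=L[(L[:,2]<-.025)&(L[:,2]>-.045)&(abs(L[:,0])<.03)&(abs(L[:,1])<.012)]
print("block top tool",len(b),np.nanmean(b,0),b.min(0),b.max(0))
k=L[(L[:,2]<-.035)&(L[:,2]>-.06)&(L[:,0]>.07)&(abs(L[:,1])<.03)]
print("knob tool",len(k),cv2.minEnclosingCircle(k[:,:2].astype(np.float32)) if len(k) else 0)
a=L[(L[:,2]<.012)&(L[:,2]>-.01)&(L[:,0]>.02)&(L[:,0]<.085)&(abs(L[:,1])<.02)]
print("arm",len(a),cv2.fitLine(a[:,:2].astype(np.float32),cv2.DIST_L2,0,.001,.001).ravel(),np.polyfit(a[:,0],a[:,2],1))
```

```text
7.8 [ 0.57192498 -0.19285803  0.27999257] 0.025072597434950727 [ 0.53169936  0.22111455 -3.9448769 ] [0.01012824 0.01492213 0.04625602]
53.45602787438271 [ 4.98737922e-04 -2.98148209e-04 -9.99999831e-01]
block top tool 4538 [ 2.48106133e-03 -7.35463849e-05 -3.49000776e-02] [-0.01374915 -0.0119967  -0.04039389] [ 0.01343039  0.01199529 -0.02500256]
knob tool 6112 ((0.08930834382772446, 0.0015730095328763127), 0.012099013663828373)
arm 6983 [ 0.99999225 -0.00393239  0.05157063  0.0012176 ] [0.00017769 0.00438561]
```

View pics/s5.png

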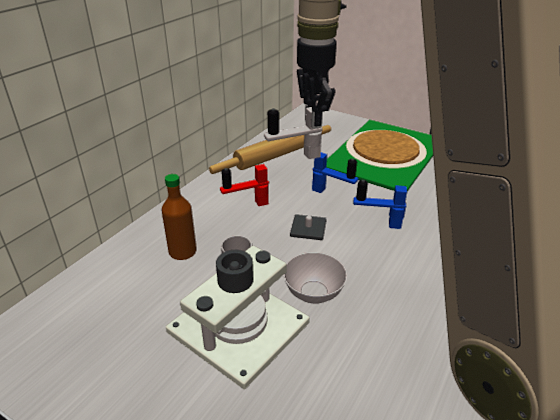

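The crank is held true in the gripper. I'll carry it over the press and turn it to about 98° on the way.

>>> send_rows(deltas=[[[-0.4, 3, 0, 0, 0, 5], [-0.8, 7, 0, 0, 0, 10], [-1.2, 11, 0, 0, 0, 15], [-1.6, 15, 0, 0, 0, 20], [-2.0, 19, 0, 0, 0, 25], [-2.4, 23, 0, 0, 0, 30], [-2.8, 27, 0, 0, 0, 35], [-3.2, 30.5, 0, 0, 0, 40], [-3.5, 33, 0, 0, 0, 44.5], [-3.55, 33.95, 0, 0, 0, 44.5], [-3.55, 33.95, 0, 0, 0, 44.5], [-3.55, 33.95, 0, 0, 0, 44.5]]])

```text
clock: 9.1
tcp_pos: [0.536, 0.1461, 0.2794]
orientation: [-0.0, 0.657, 0.754, -0.001]
wrist_force: [0.1, 0.1, -3.1]
finger_gap: 0.025
```

>>> send_rows(deltas=[[[0, 0, 0, 0, 0, 0], [0, 0, -0.8, 0, 0, 0], [0, 0, -1.6, 0, 0, 0], [0, 0, -2.2, 0, 0, 0], [0, 0, -2.5, 0, 0, 0], [0, 0, -2.5, 0, 0, 0], [0, 0, -2.5, 0, 0, 0]]])

```text
clock: 9.8
tcp_pos: [0.5363, 0.1468, 0.2554]
orientation: [0.0, 0.656, 0.754, 0.0]
wrist_force: [-0.0, -0.1, -3.5]
finger_gap: 0.0252
```

```bash
cat > st.py <<'E'
from h import *
s=get_state();R=qR(s["orientation"])
print(s["clock"],"tcp",s["tcp_pos"].round(4),"yaw",np.degrees(np.arctan2(R[1,0],R[0,0])).round(2),"tilt",R[:2,2].round(4),"F",s["wrist_force"].round(2),"T",s["ft_torque"].round(3),"q",s["joint_pos"].round(3),"gap",round(s["finger_gap"],4))
E
python3 st.py
python3 - <<'E'
from h import *
p=read_camera("side");c=p["img"][180:380,150:340];save("s6.png",cv2.resize(c,None,fx=3,fy=3,interpolation=cv2.INTER_CUBIC))
p=read_camera("top");c=p["img"][180:310,130:270];save("t6.png",cv2.resize(c,None,fx=4,fy=4,interpolation=cv2.INTER_CUBIC))
E
```

```text
9.8 tcp [0.5363 0.1468 0.2554] yaw 97.96 tilt [ 0.0002 -0.    ] F [-0.05 -0.12 -3.45] T [-0.033 -0.01   0.016] q [ 0.123  0.27   0.046  1.347 -0.     1.555] gap 0.0252
```

View pics/s6.png

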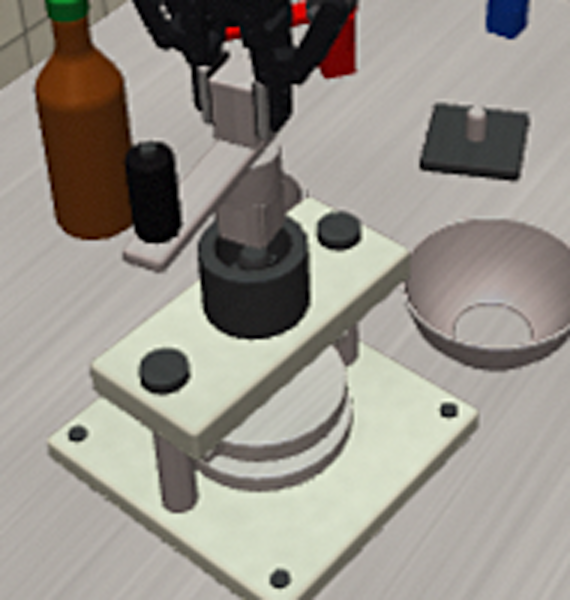

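The socket hangs above the collar with the nose visible under it, well centred. Now I lower it gently and watch the force.

>>> send_rows(deltas=[[[0, 0, -0.4, 0, 0, 0], [0, 0, -0.8, 0, 0, 0], [0, 0, -1.2, 0, 0, 0], [0, 0, -1.5, 0, 0, 0], [0, 0, -1.8, 0, 0, 0], [0, 0, -1.8, 0, 0, 0]]])

```text
clock: 10.5
tcp_pos: [0.5359, 0.1467, 0.2367]
orientation: [-0.0, 0.656, 0.754, -0.0]
wrist_force: [-0.7, 0.6, -2.4]
finger_gap: 0.0255
```

>>> send_rows(deltas=[[[0, 0, -0.2, 0, 0, 0], [0, 0, -0.4, 0, 0, 0], [0, 0, -0.6, 0, 0, 0], [0, 0, -0.8, 0, 0, 0], [0, 0, -0.8, 0, 0, 0]]])

```text
clock: 11.0
tcp_pos: [0.5363, 0.1473, 0.2292]
orientation: [-0.0, 0.656, 0.755, 0.0]
wrist_force: [1.0, 2.5, -3.3]
finger_gap: 0.0254
```

```bash
python3 st.py
```

```text
11.0 tcp [0.5363 0.1473 0.2292] yaw 97.98 tilt [0.0002 0.0011] F [ 1.01  2.51 -3.33] T [ 0.773 -0.066 -0.009] q [ 1.230e-01  2.770e-01 -9.000e-03  1.285e+00  1.000e-03  1.555e+00] gap 0.0254
```

>>> send_rows(deltas=[[[0, 0, -0.1, 0, 0, 0], [0, 0, -0.2, 0, 0, 0], [0, 0, -0.3, 0, 0, 0], [0, 0, -0.4, 0, 0, 0], [0, 0, -0.4, 0, 0, 0]]])

```text
clock: 11.5
tcp_pos: [0.5363, 0.1471, 0.2253]
orientation: [-0.0, 0.656, 0.755, 0.0]
wrist_force: [-0.2, 5.1, -1.4]
finger_gap: 0.025
```

```bash
python3 st.py
```

```text
11.5 tcp [0.5363 0.1471 0.2253] yaw 97.97 tilt [0.0002 0.0008] F [-0.22  5.06 -1.37] T [ 1.275  0.026 -0.029] q [ 1.230e-01  2.780e-01 -1.700e-02  1.276e+00  1.000e-03  1.555e+00] gap 0.025
```

It is already 4–5 mm past the "square not met" level with almost no upward force, so the square has been met. There is a 5 N side force along +y, so I'll shift that way to relieve it.

>>> send_rows(deltas=[[[0, 0.08, 0, 0, 0, 0], [0, 0.08, 0, 0, 0, 0], [0, 0.08, 0, 0, 0, 0]]])

```text
clock: 11.8
tcp_pos: [0.5363, 0.1474, 0.2253]
orientation: [0.0, 0.656, 0.754, -0.0]
wrist_force: [-0.2, 3.1, -1.3]
finger_gap: 0.0258
```

```bash
python3 st.py
```

```text
11.8 tcp [0.5363 0.1474 0.2253] yaw 97.95 tilt [-0.     -0.0004] F [-0.21  3.11 -1.34] T [0.789 0.053 0.008] q [ 0.124  0.278 -0.017  1.276 -0.     1.556] gap 0.0258
```

>>> send_rows(deltas=[[[0, 0.06, -0.1, 0, 0, 0], [0, 0.06, -0.25, 0, 0, 0], [0, 0.06, -0.4, 0, 0, 0], [0, 0.06, -0.55, 0, 0, 0], [0, 0.06, -0.7, 0, 0, 0], [0, 0.06, -0.7, 0, 0, 0]]])

```text
clock: 12.4
tcp_pos: [0.536, 0.1478, 0.2179]
orientation: [-0.0, 0.656, 0.754, -0.0]
wrist_force: [0.1, -0.5, -2.7]
finger_gap: 0.0252
```

```bash
python3 st.py
```

```text
12.4 tcp [0.536  0.1478 0.2179] yaw 97.94 tilt [-0.0006 -0.0006] F [ 0.1  -0.54 -2.74] T [-0.037 -0.029  0.017] q [ 1.250e-01  2.810e-01 -3.100e-02  1.260e+00 -1.000e-03  1.557e+00] gap 0.0252
```

Side force is gone and it slides freely. On to the bottom.

>>> send_rows(deltas=[[[0, 0, -0.1, 0, 0, 0], [0, 0, -0.2, 0, 0, 0], [0, 0, -0.3, 0, 0, 0], [0, 0, -0.4, 0, 0, 0], [0, 0, -0.5, 0, 0, 0], [0, 0, -0.6, 0, 0, 0], [0, 0, -0.7, 0, 0, 0], [0, 0, -0.7, 0, 0, 0]]])

```text
clock: 13.2
tcp_pos: [0.5361, 0.1482, 0.2112]
orientation: [-0.0, 0.656, 0.754, -0.0]
wrist_force: [0.1, -0.4, -3.5]
finger_gap: 0.025
```

```bash
python3 st.py
```

```text
13.2 tcp [0.5361 0.1482 0.2112] yaw 97.96 tilt [-0.0002 -0.0001] F [ 0.11 -0.37 -3.51] T [-0.033  0.03  -0.018] q [ 0.125  0.283 -0.044  1.243 -0.     1.557] gap 0.025
```

>>> send_rows(deltas=[[[0, 0, -0.1, 0, 0, 0], [0, 0, -0.2, 0, 0, 0], [0, 0, -0.2, 0, 0, 0]]])

```text
clock: 13.5
tcp_pos: [0.5363, 0.1482, 0.21]
orientation: [0.0, 0.656, 0.754, 0.0]
wrist_force: [-1.7, 0.2, 2.1]
finger_gap: 0.0257
```

```bash
python3 st.py
```

```text
13.5 tcp [0.5363 0.1482 0.21  ] yaw 97.96 tilt [0.0009 0.0001] F [-1.68  0.18  2.09] T [-0.019  0.475  0.03 ] q [ 0.125  0.283 -0.047  1.239 -0.     1.557] gap 0.0257
```

Contact: net about 5.5 N at TCP z 0.210, which puts the mouth at 0.137, so the socket is fully home. I'll ease off slightly and wind anticlockwise.

>>> send_rows(deltas=[[[0, 0, 0.1, 0, 0, 3], [0, 0, 0.1, 0, 0, 8], [0, 0, 0.1, 0, 0, 13], [0, 0, 0.1, 0, 0, 18], [0, 0, 0.1, 0, 0, 23], [0, 0, 0.1, 0, 0, 28], [0, 0, 0.1, 0, 0, 33], [0, 0, 0.1, 0, 0, 38], [0, 0, 0.1, 0, 0, 42], [0, 0, 0.1, 0, 0, 45]]], force=80)

```text
clock: 14.5
tcp_pos: [0.5353, 0.1485, 0.2105]
orientation: [-0.001, 0.317, 0.949, 0.0]
wrist_force: [-2.6, 1.0, 1.7]
finger_gap: 0.0251
```

```bash
python3 st.py
```

```text
14.5 tcp [0.5353 0.1485 0.2105] yaw 143.07 tilt [-0.0014  0.0008] F [-2.6   0.99  1.74] T [ 0.175  0.833 -0.372] q [ 1.250e-01  2.830e-01 -4.600e-02  1.243e+00  1.000e-03  7.700e-01] gap 0.0251
```

>>> send_rows(deltas=[[[-0.02, 0, 0, 0, 0, 6], [-0.04, 0.02, 0, 0, 0, 13], [-0.06, 0.02, 0, 0, 0, 20], [-0.07, 0.02, 0, 0, 0, 27], [-0.08, 0.02, 0, 0, 0, 34], [-0.08, 0.02, 0, 0, 0, 41], [-0.08, 0.02, 0, 0, 0, 48], [-0.08, 0.02, 0, 0, 0, 55], [-0.08, 0.02, 0, 0, 0, 62], [-0.08, 0.02, 0, 0, 0, 69], [-0.08, 0.02, 0, 0, 0, 75], [-0.08, 0.02, 0, 0, 0, 80]]])

```text
clock: 15.7
tcp_pos: [0.5347, 0.148, 0.2105]
orientation: [-0.001, -0.368, 0.93, -0.0]
wrist_force: [-3.2, -1.0, 1.9]
finger_gap: 0.0253
```

```bash
python3 st.py
```

```text
15.7 tcp [0.5347 0.148  0.2105] yaw -136.87 tilt [-0.0013 -0.0005] F [-3.25 -1.02  1.92] T [-0.27   0.812 -0.39 ] q [ 0.126  0.282 -0.048  1.242 -0.    -0.627] gap 0.0253
```

>>> send_rows(deltas=[[[-0.02, 0, 0, 0, 0, 6], [-0.04, -0.02, 0, 0, 0, 13], [-0.06, -0.04, 0, 0, 0, 20], [-0.06, -0.06, 0, 0, 0, 27], [-0.06, -0.06, 0, 0, 0, 34], [-0.06, -0.06, 0, 0, 0, 41], [-0.06, -0.06, 0, 0, 0, 48], [-0.06, -0.06, 0, 0, 0, 55], [-0.06, -0.06, 0, 0, 0, 62], [-0.06, -0.06, 0, 0, 0, 68], [-0.06, -0.06, 0, 0, 0, 72], [-0.06, -0.06, 0, 0, 0, 75]]])

```text
clock: 16.9
tcp_pos: [0.5349, 0.1472, 0.2105]
orientation: [0.0, 0.857, -0.515, 0.0]
wrist_force: [-1.7, -2.2, 0.4]
finger_gap: 0.025
```

```bash
python3 st.py
python3 - <<'E'
from h import *
p=read_camera("side");c=p["img"][180:380,150:340];save("s7.png",cv2.resize(c,None,fx=3,fy=3,interpolation=cv2.INTER_CUBIC))
E
```

```text
16.9 tcp [0.5349 0.1472 0.2105] yaw -61.97 tilt [ 0.0001 -0.0009] F [-1.7  -2.19  0.43] T [-0.375  0.254 -0.37 ] q [ 1.240e-01  2.810e-01 -5.000e-02  1.241e+00 -1.000e-03 -1.936e+00] gap 0.025
```

View pics/s7.png

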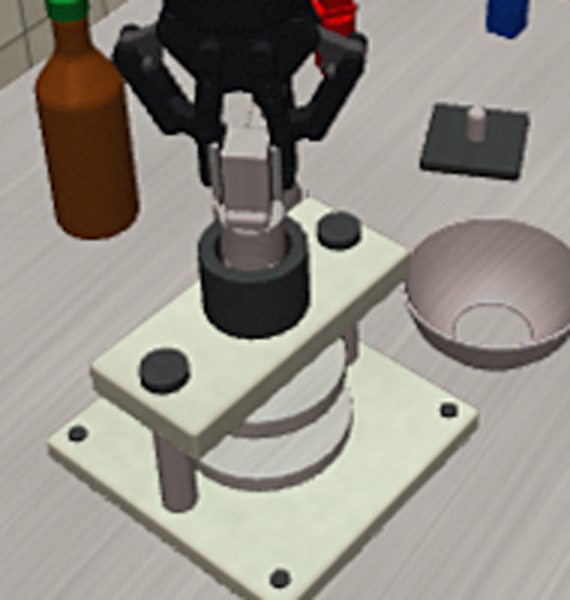

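The side view shows the plate clearly raised, with its rim now nearer the crosshead. Expected travel so far is about 21 mm. From here I use short steps and watch the torque.

>>> send_rows(deltas=[[[0, -0.03, 0, 0, 0, 4], [0, -0.04, 0, 0, 0, 8], [0, -0.04, 0, 0, 0, 12], [0, -0.04, 0, 0, 0, 15], [0, -0.04, 0, 0, 0, 15]]])

```text
clock: 17.45
tcp_pos: [0.535, 0.1471, 0.2106]
orientation: [0.0, 0.917, -0.4, 0.0]
wrist_force: [-0.4, -0.7, 1.2]
finger_gap: 0.0255
```

```bash
python3 st.py
```

```text
17.45 tcp [0.535  0.1471 0.2106] yaw -47.12 tilt [ 0.0005 -0.0004] F [-0.42 -0.69  1.23] T [-0.317  0.138 -0.27 ] q [ 0.124  0.28  -0.05   1.24  -0.    -2.195] gap 0.0255
```

>>> send_rows(deltas=[[[0, -0.03, 0, 0, 0, 4], [0, -0.04, 0, 0, 0, 8], [0, -0.04, 0, 0, 0, 12], [0, -0.04, 0, 0, 0, 15], [0, -0.04, 0, 0, 0, 15]]])

```text
clock: 17.95
tcp_pos: [0.5352, 0.1471, 0.2105]
orientation: [-0.0, 0.961, -0.277, 0.0]
wrist_force: [0.1, -0.7, 1.5]
finger_gap: 0.0254
```

```bash
python3 st.py
```

```text
17.95 tcp [0.5352 0.1471 0.2105] yaw -32.14 tilt [0.0008 0.0002] F [ 0.09 -0.7   1.49] T [ 0.005  0.033 -0.285] q [ 0.123  0.28  -0.05   1.24   0.    -2.457] gap 0.0254
```

>>> send_rows(deltas=[[[0, 0, 0, 0, 0, 4], [0, 0, 0, 0, 0, 8], [0, 0, 0, 0, 0, 12], [0, 0, 0, 0, 0, 15], [0, 0, 0, 0, 0, 15]]])

```text
clock: 18.45
tcp_pos: [0.5353, 0.1471, 0.2105]
orientation: [-0.0, 0.989, -0.149, 0.0]
wrist_force: [0.7, 0.2, 0.2]
finger_gap: 0.0248
```

```bash
python3 st.py
```

```text
18.45 tcp [0.5353 0.1471 0.2105] yaw -17.17 tilt [0.001  0.0003] F [0.66 0.19 0.19] T [ 0.073 -0.21  -0.316] q [ 0.123  0.28  -0.05   1.239  0.    -2.719] gap 0.0248
```

>>> send_rows(deltas=[[[0, 0, 0, 0, 0, 4], [0, 0, 0, 0, 0, 8], [0, 0, 0, 0, 0, 12], [0, 0, 0, 0, 0, 14], [0, 0, 0, 0, 0, 14]]])

```text
clock: 18.95
tcp_pos: [0.5355, 0.1472, 0.2106]
orientation: [-0.0, 1.0, -0.028, 0.001]
wrist_force: [2.3, 0.6, -1.4]
finger_gap: 0.0249
```

```bash
python3 st.py
python3 - <<'E'
from h import *
p=read_camera("side");c=p["img"][180:380,150:340];save("s8.png",cv2.resize(c,None,fx=3,fy=3,interpolation=cv2.INTER_CUBIC))
E
```

```text
18.95 tcp [0.5355 0.1472 0.2106] yaw -3.19 tilt [0.0013 0.0004] F [ 2.28  0.63 -1.37] T [ 0.164 -0.381 -0.311] q [ 0.124  0.28  -0.05   1.239  0.    -2.962] gap 0.0249
```

View pics/s8.png

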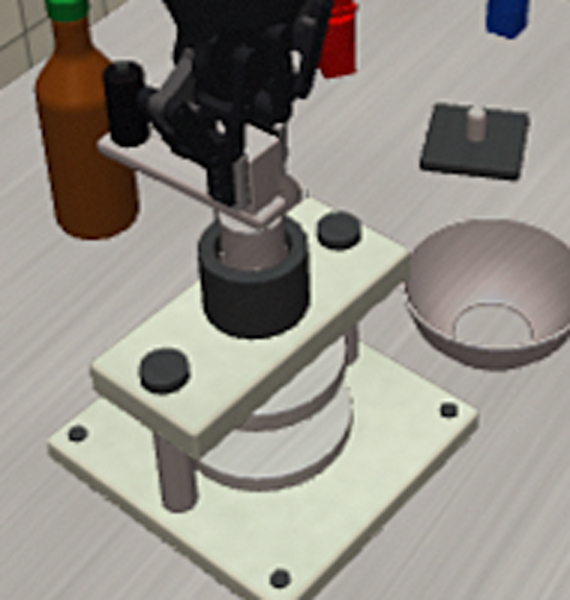

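The plate is nearly up: 259° turned so far with no stop felt. Joint 6 is near its limit at -2.96, so I'll let go, rise clear, turn back 180° and regrip.

>>> send_rows(deltas=[[[0, 0, 0, 0, 0, 0], [0, 0, 0, 0, 0, 0], [0, 0, 0, 0, 0, 0], [0, 0, 0, 0, 0, 0], [0, 0, 0, 0, 0, 0], [0, 0, 0, 0, 0, 0], [0, 0, 0.5, 0, 0, 0], [0, 0, 1.5, 0, 0, 0], [0, 0, 3, 0, 0, 0], [0, 0, 5, 0, 0, 0], [0, 0, 6.5, 0, 0, 0], [0, 0, 6.5, 0, 0, 0]]], jaw=1)

```text
clock: 20.2
tcp_pos: [0.5363, 0.1471, 0.2785]
orientation: [-0.0, 1.0, -0.027, 0.003]
wrist_force: [-0.6, -0.2, 0.5]
finger_gap: 0.0857
```

>>> send_rows(deltas=[[[0, 0, 0, 0, 0, -8], [0, 0, 0, 0, 0, -16], [0, 0, 0, 0, 0, -24], [0, 0, 0, 0, 0, -32], [0, 0, 0, 0, 0, -40], [0, 0, 0, 0, 0, -48], [0, 0, 0, 0, 0, -56], [0, 0, 0, 0, 0, -64], [0, 0, 0, 0, 0, -72], [0, 0, 0, 0, 0, -80], [0, 0, 0, 0, 0, -86], [0, 0, 0, 0, 0, -90]]])

```text
clock: 21.4
tcp_pos: [0.5346, 0.1469, 0.2748]
orientation: [-0.0, -0.687, 0.727, 0.0]
wrist_force: [0.7, 0.5, -1.3]
finger_gap: 0.0855
```

>>> send_rows(deltas=[[[0, 0, 0, 0, 0, -8], [0, 0, 0, 0, 0, -16], [0, 0, 0, 0, 0, -24], [0, 0, 0, 0, 0, -32], [0, 0, 0, 0, 0, -40], [0, 0, 0, 0, 0, -48], [0, 0, 0, 0, 0, -56], [0, 0, 0, 0, 0, -64], [0, 0, 0, 0, 0, -72], [0, 0, 0, 0, 0, -80], [0, 0, 0, 0, 0, -86], [0, 0, 0, 0, 0, -90]]])

```text
clock: 22.6
tcp_pos: [0.5346, 0.1469, 0.2748]
orientation: [-0.0, 0.028, 1.0, -0.0]
wrist_force: [0.7, -0.1, 0.5]
finger_gap: 0.0852
```

>>> send_rows(deltas=[[[0, 0, 0, 0, 0, 0], [0, 0, 0, 0, 0, 0]]])

```text
clock: 22.8
tcp_pos: [0.5347, 0.1469, 0.275]
orientation: [-0.0, 0.026, 1.0, 0.0]
wrist_force: [-0.7, 0.4, -0.8]
finger_gap: 0.0858
```

```bash
python3 st.py
python3 - <<'E'
from h import *
s=get_state();p=read_camera("wrist");save("w9.png",p["img"])
C=cloud(p,s).reshape(-1,3)
w=C[np.hypot(C[:,0]-.536,C[:,1]-.147)<.03]
b=w[(w[:,2]>.239)&(w[:,2]<.252)];print("block",len(b),b.mean(0),cv2.minAreaRect(b[:,:2].astype(np.float32)))
p=read_camera("side");c=p["img"][180:380,150:340];save("s9.png",cv2.resize(c,None,fx=3,fy=3,interpolation=cv2.INTER_CUBIC))
E
```

```text
22.8 tcp [0.5347 0.1469 0.275 ] yaw 177.06 tilt [-0.0004  0.    ] F [-0.72  0.41 -0.76] T [-0.021  0.033 -0.01 ] q [0.123 0.265 0.087 1.393 0.    0.175] gap 0.0858
block 2053 [0.53601404 0.14639818 0.24600571] ((0.5375943779945374, 0.14629444479942322), (0.026113735511898994, 0.02633225917816162), 81.80916595458984)
```

View pics/w9.png

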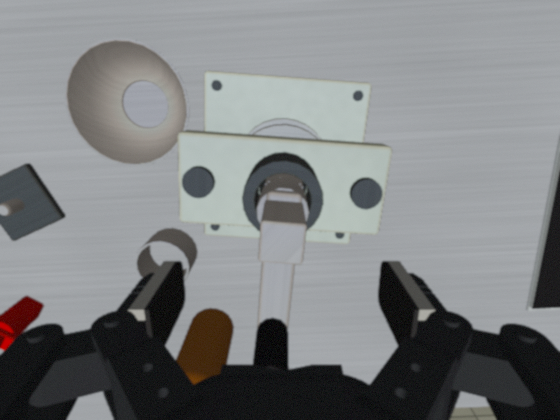

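View pics/s9.png

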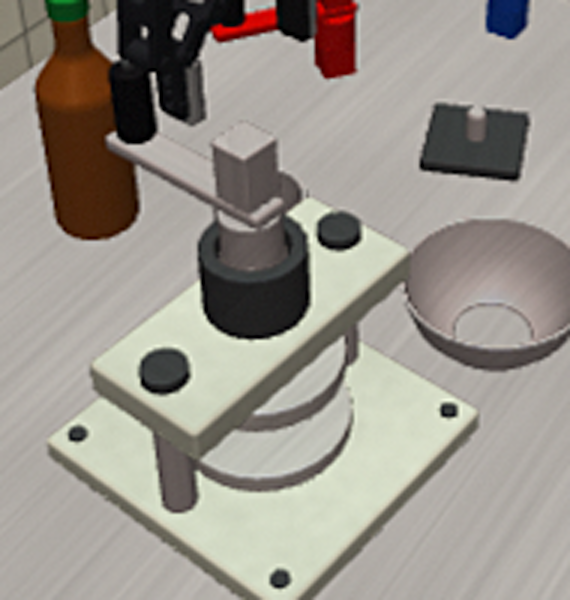

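The crank stays seated on its own (block top at z 0.246) and the knob swings clear. I'll lower, regrip, and turn in small steps.

>>> send_rows(deltas=[[[0.1, 0, -1.5, 0, 0, -2], [0.1, 0, -3, 0, 0, -2], [0.1, 0, -4.5, 0, 0, -2], [0.1, 0, -5.5, 0, 0, -2], [0.1, 0, -6.4, 0, 0, -2], [0.1, 0, -6.4, 0, 0, -2], [0.1, 0, -6.4, 0, 0, -2]]])

```text
clock: 23.6
tcp_pos: [0.536, 0.147, 0.2116]
orientation: [0.0, 0.044, 0.999, 0.0]
wrist_force: [-0.5, 0.9, -0.0]
finger_gap: 0.0852
```

>>> send_rows(deltas=[[[0, 0, 0, 0, 0, 0], [0, 0, 0, 0, 0, 0], [0, 0, 0, 0, 0, 0], [0, 0, 0, 0, 0, 0], [0, 0, 0, 0, 0, 0], [0, 0, 0, 0, 0, 0], [0, 0, 0, 0, 0, 0], [0, 0, 0, 0, 0, 0]]], jaw=-1, force=60)

```text
clock: 24.4
tcp_pos: [0.5361, 0.1471, 0.2116]
orientation: [0.0, 0.044, 0.999, 0.0]
wrist_force: [-0.4, 1.2, 2.3]
finger_gap: 0.0254
```

```bash
python3 st.py
```

```text
24.4 tcp [0.5361 0.1471 0.2116] yaw 174.96 tilt [0.0007 0.0003] F [-0.45  1.16  2.29] T [ 0.135 -0.125 -0.044] q [ 0.123  0.282 -0.046  1.243  0.     0.211] gap 0.0254
```

>>> send_rows(deltas=[[[0, 0, 0, 0, 0, 4], [0, 0, 0, 0, 0, 8], [0, 0, 0, 0, 0, 10], [0, 0, 0, 0, 0, 10]]])

```text
clock: 24.8
tcp_pos: [0.5362, 0.1472, 0.2116]
orientation: [0.0, -0.043, 0.999, 0.0]
wrist_force: [1.2, 2.0, 2.7]
finger_gap: 0.0249
```

```bash
python3 st.py
```

```text
24.8 tcp [0.5362 0.1472 0.2116] yaw -175.06 tilt [0.0008 0.0008] F [1.24 1.97 2.69] T [ 0.422 -0.23  -0.287] q [ 1.230e-01  2.820e-01 -4.500e-02  1.243e+00  1.000e-03  3.700e-02] gap 0.0249
```

>>> send_rows(deltas=[[[0, 0, 0, 0, 0, 2], [0, 0, 0, 0, 0, 4], [0, 0, 0, 0, 0, 4]]])

```text
clock: 25.1
tcp_pos: [0.5362, 0.1472, 0.2115]
orientation: [0.0, -0.078, 0.997, 0.0]
wrist_force: [1.3, 1.6, 2.0]
finger_gap: 0.0255
```

```bash
python3 st.py
```

```text
25.1 tcp [0.5362 0.1472 0.2115] yaw -171.1 tilt [0.0007 0.0008] F [1.34 1.6  1.96] T [ 0.561 -0.288 -0.288] q [ 1.230e-01  2.820e-01 -4.600e-02  1.243e+00  1.000e-03 -3.200e-02] gap 0.0255
```

>>> send_rows(deltas=[[[0, 0, 0, 0, 0, 2], [0, 0, 0, 0, 0, 4], [0, 0, 0, 0, 0, 4]]])

```text
clock: 25.4
tcp_pos: [0.5362, 0.1473, 0.2115]
orientation: [0.0, -0.112, 0.994, 0.0]
wrist_force: [1.2, 3.2, 2.9]
finger_gap: 0.0254
```

```bash
python3 st.py
```

```text
25.4 tcp [0.5362 0.1473 0.2115] yaw -167.11 tilt [0.0007 0.0009] F [1.15 3.2  2.95] T [ 0.618 -0.345 -0.256] q [ 1.230e-01  2.820e-01 -4.600e-02  1.243e+00  1.000e-03 -1.020e-01] gap 0.0254
```

>>> send_rows(deltas=[[[0, 0, 0, 0, 0, 2], [0, 0, 0, 0, 0, 4], [0, 0, 0, 0, 0, 4]]])

```text
clock: 25.7
tcp_pos: [0.5362, 0.1473, 0.2115]
orientation: [0.0, -0.147, 0.989, 0.0]
wrist_force: [1.5, 2.7, 2.5]
finger_gap: 0.0254
```

```bash
python3 st.py
```

```text
25.7 tcp [0.5362 0.1473 0.2115] yaw -163.12 tilt [0.0007 0.0009] F [1.54 2.74 2.45] T [ 0.739 -0.336 -0.302] q [ 1.230e-01  2.820e-01 -4.600e-02  1.243e+00  1.000e-03 -1.710e-01] gap 0.0254
```

>>> send_rows(deltas=[[[0, 0, 0, 0, 0, 2], [0, 0, 0, 0, 0, 4], [0, 0, 0, 0, 0, 4]]])

```text
clock: 26.0
tcp_pos: [0.5361, 0.1473, 0.2115]
orientation: [0.0, -0.18, 0.984, 0.001]
wrist_force: [1.2, 4.2, 2.8]
finger_gap: 0.0255
```

```bash
python3 st.py
```

```text
26.0 tcp [0.5361 0.1473 0.2115] yaw -159.23 tilt [0.0005 0.0011] F [1.2  4.22 2.81] T [ 0.99  -0.417 -1.24 ] q [ 1.230e-01  2.820e-01 -4.600e-02  1.243e+00  1.000e-03 -2.390e-01] gap 0.0255
```

>>> send_rows(deltas=[[[0, 0, 0, 0, 0, 2], [0, 0, 0, 0, 0, 4], [0, 0, 0, 0, 0, 4]]])

```text
clock: 26.3
tcp_pos: [0.5361, 0.1472, 0.2115]
orientation: [0.0, -0.214, 0.977, 0.001]
wrist_force: [0.6, 4.1, 2.3]
finger_gap: 0.0256
```

```bash
python3 st.py;python3 - <<'E'
from h import *
p=read_camera("side");c=p["img"][180:380,150:340];save("s10.png",cv2.resize(c,None,fx=3,fy=3,interpolation=cv2.INTER_CUBIC))
s=get_state();p=read_camera("wrist");save("w10.png",p["img"])
E
```

```text
26.3 tcp [0.5361 0.1472 0.2115] yaw -155.3 tilt [0.0005 0.0013] F [0.6  4.08 2.26] T [ 1.175 -0.459 -2.178] q [ 1.230e-01  2.820e-01 -4.600e-02  1.243e+00  1.000e-03 -3.080e-01] gap 0.0256
```

View pics/s10.png

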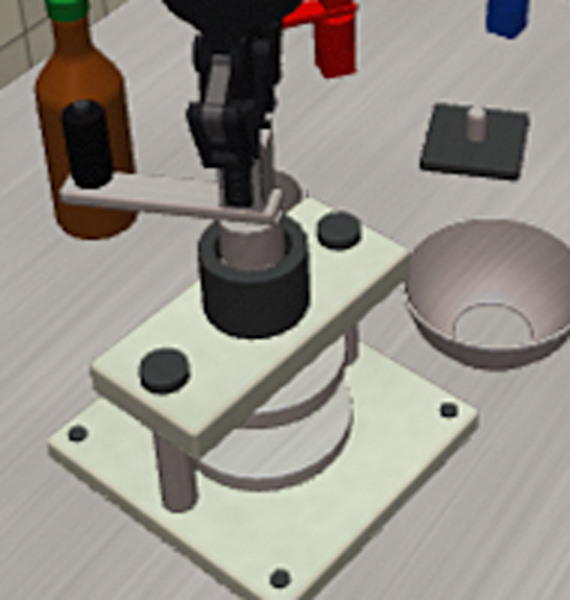

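View pics/w10.png

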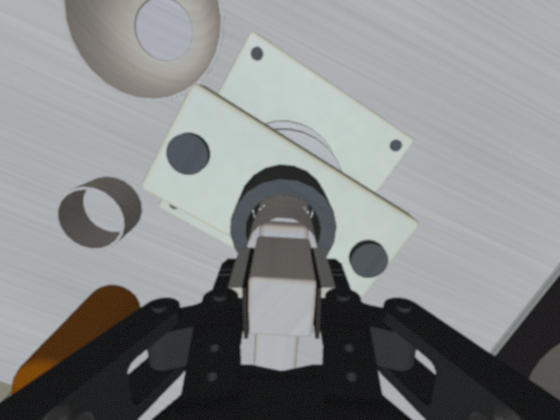

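The torque rose from 0.3 to 1.2 to 2.2 N m, which is the hard stop. I'll relax the wind-up, release and rise.

>>> send_rows(deltas=[[[0, 0, 0, 0, 0, -2], [0, 0, 0, 0, 0, -4.5], [0, 0, 0, 0, 0, -5.5], [0, 0, 0, 0, 0, -5.5]]])

```text
clock: 26.8
tcp_pos: [0.5359, 0.1472, 0.2114]
orientation: [0.0, -0.17, 0.986, 0.0]
wrist_force: [2.0, 3.9, 2.4]
finger_gap: 0.0256
```

```bash
python3 st.py
```

```text
26.8 tcp [0.5359 0.1472 0.2114] yaw -160.48 tilt [0.0002 0.0002] F [1.97 3.91 2.41] T [ 1.061 -0.505 -0.376] q [ 0.123  0.282 -0.046  1.243  0.    -0.217] gap 0.0256
```

>>> send_rows(deltas=[[[0, 0, 0, 0, 0, 0], [0, 0, 0, 0, 0, 0], [0, 0, 0, 0, 0, 0], [0, 0, 0, 0, 0, 0], [0, 0, 0, 0, 0, 0], [0, 0, 0, 0, 0, 0], [0, 0, 0.5, 0, 0, 0], [0, 0, 1.5, 0, 0, 0], [0, 0, 3, 0, 0, 0], [0, 0, 6, 0, 0, 0], [0, 0, 9, 0, 0, 0], [0, 0, 12, 0, 0, 0]]], jaw=1)

```text
clock: 28.0
tcp_pos: [0.5357, 0.147, 0.3335]
orientation: [0.0, -0.169, 0.986, 0.0]
wrist_force: [0.2, 0.1, -0.4]
finger_gap: 0.0852
```

>>> send_rows(deltas=[[[-2, -4, 1, 0, 0, 0], [-4, -8, 2, 0, 0, 0], [-6, -12, 2, 0, 0, 0], [-8, -16, 2, 0, 0, 0], [-8, -20, 2, 0, 0, 0], [-8, -20, 2, 0, 0, 0], [-8, -20, 2, 0, 0, 0]]])

```text
clock: 28.7
tcp_pos: [0.4558, -0.0538, 0.3522]
orientation: [0.001, -0.168, 0.986, -0.0]
wrist_force: [-0.5, 0.3, -0.3]
finger_gap: 0.0853
```

```bash
python3 st.py;python3 - <<'E'
from h import *
p=read_camera("side");c=p["img"][180:380,150:340];save("s11.png",cv2.resize(c,None,fx=3,fy=3,interpolation=cv2.INTER_CUBIC))
C=cloud(p).reshape(-1,3)
q=read_camera("top");save("t11.png",q["img"]);D=cloud(q).reshape(-1,3)
for n,c in(("side",C),("top",D)):
    m=np.hypot(c[:,0]-.535,c[:,1]-.147)<.022
    b=c[m&(c[:,2]>.235)&(c[:,2]<.26)];print(n,"block top",len(b),np.percentile(b[:,2],[50,90]))
# old vs new bystander depth diffs top
o=cloud(dict(np.load("top0.npz",allow_pickle=True)))
E
```

```text
28.7 tcp [ 0.4558 -0.0538  0.3522] yaw -160.69 tilt [0.0011 0.0001] F [-0.48  0.28 -0.31] T [ 0.038  0.004 -0.043] q [-0.293  0.078  0.047  1.538  0.    -0.63 ] gap 0.0853
side block top 255 [0.24516985 0.24666933]
top block top 173 [0.244438   0.24671003]
```

View pics/s11.png

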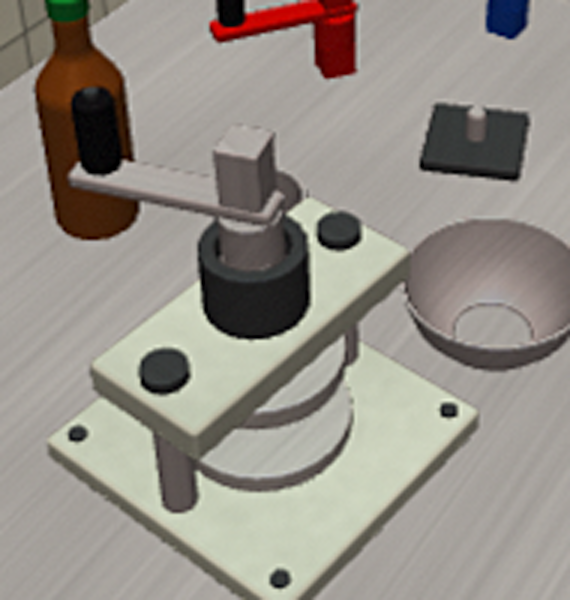

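View pics/t11.png

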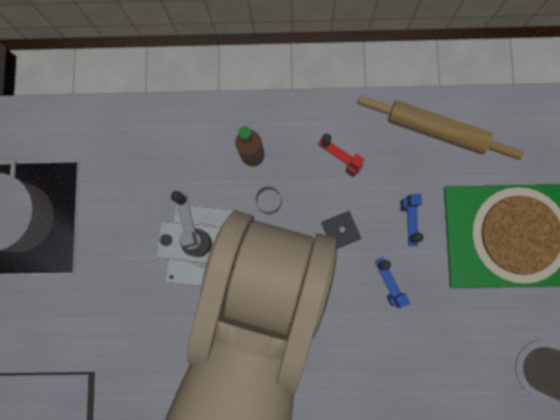

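The crank is seated: block top is at z 0.245, which is 0.137 + 0.108. The knob is free, and the bowl, cutter and oil are where they were. Handing in.

```bash
python3 -c "
from workcell import hand_in
print(hand_in())"
```

```text
the job is handed in; nothing more can be done
None
```

I took the steel crank off its post and seated it on the press. I then wound it anticlockwise until the plate hit its hard stop, let go and handed the job in at about 29 s.

- **Seating:** The wrist camera showed the angle of the square drive, so I lined the crank up with it at about 98°. It slid straight down without any searching turns. I relieved a 5 N side force on the way in. It touched bottom at about 5.5 N net, well below the 21 N limit.
- **Winding:** I turned it about 280° with one regrip, because joint 6 was near its limit. The twisting force held at about 0.3 N m and then jumped to 1.2 and 2.2 N m at the stop. I eased that off before releasing. I did not measure the plate height directly; the stop is the evidence that it is all the way up.
- **Last checks:** With the gripper well clear, the top of the crank's block measured 0.245 m in both the side and top cameras. That matches fully home. The oil bottle and the cutter ring looked unmoved in the last top view and the bowl in the last side view; I judged this by eye.
- **Disagreement:** The wrist camera and the top camera differed by about 2.5 mm on the collar and crank positions. The grasp agreed with the wrist camera, so I used that.

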